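Open a sealed centrifuge bucket and rack its tube

TASK

The red lid sits tight in the seal of its centrifuge bucket: twist it to and fro by its grip bar while easing it upward until it lets go, without pulling the bucket up out of its stand, and set the lid down upright in the steel tray. Then lift the green-capped tube out of the bucket, keeping it upright, lower it fully home in a free place of the yellow rack and let go. Leave everything else where it is.

Things in the scene. Friction and masses are not known exactly. Their poses are not given: they have to be found in the camera images.
- lid: Red domed sealing lid, about 90 g. Origin at the centre of its underside (lower end of the spigot), z up. Spigot 50 mm diameter, 14 mm tall; flange 59 mm diameter at 14 to 20 mm; dome 50 mm diameter up to 50 mm; hollow underneath up to 46 mm. Seated, the flange rests on the bucket's rim, spigot in the mouth, origin 14 mm below the rim, its x axis in line with the bucket's (within 3 degrees).
- lid_grip (a point): Centre of the lid's black grip bar, 64 mm above the lid's origin. The bar is 44 mm long along the lid's x axis, 14 mm thick along its y axis and spans 50 to 78 mm above the lid's origin; the dome's top is flat under it.
- seal (a point): The rubber seal, on the bucket's axis 6.5 mm below the rim. It grips the spigot with 15 to 25 N of friction against the direction of sliding: a straight pull lifts the bucket, but while the lid is turning (0.5 Nm, 15 degrees or more each way) it can be eased up 2 mm a swing with a few N. It lets go after 14 mm; the tube's cap is then still in the dome: raise the lid 50 mm before going sideways.
- bucket (a joint): Height of the bucket above its seat in the stand, m, 0 when seated. It is a metal bucket (62 mm diameter, 95 mm tall, 0.8 kg) with two pivot lugs in the open-topped slots of the fixed stand, so it cannot turn or tip but lifts off when pulled up with more than about 8 N.
- bucket_mouth (a point): Centre of the bucket's mouth at rim height (105 mm above the table when seated); z up, the pivot lugs and stand cheeks lie along its y axis, the cheeks end 13 mm below the rim. Mouth 54 mm inside diameter; a blue sleeve inside (33 mm bore, its top 23 mm below the rim) holds the tube.
- stand: Fixed steel stand under the bucket, base 110 x 120 x 10 mm, two slotted cheeks to 92 mm height. Origin under its centre on the table, below the bucket's axis. There is a second, identical stand elsewhere with an open empty bucket.
- tube: 50 mL conical tube with green screw cap, hidden under the lid at the start, upright in the bucket. Origin at its tip, z up along the tube; 115 mm long, body 29.5 mm diameter, cap 35 mm diameter from 101 to 115 mm; about 50 g. In the bucket its tip is 18 mm above the table and its cap stands 14 to 28 mm above the rim.
- tray: Fixed open steel tray 150 (x) x 170 (y) mm, walls 18 mm high and 4 mm thick, inner floor 4 mm above the table. Origin under its centre.
- rack: Fixed yellow rack, 112 (x) x 160 (y) mm, 65 mm tall, with six round holes of 34 mm in two rows of three, 50 mm apart. Origin under its centre. A tube fully home stands with its tip on the rack's base, 6 mm above the table. The two holes at the -y end hold blue-capped tubes; the other four are free.
- place0 (a point): Centre of the mouth (top face, 65 mm up) of a free hole, at x -25, y 0 mm in the rack's frame.
- place1 (a point): The same, free hole at x +25, y 0 mm.
- place2 (a point): The same, free hole at x -25, y +50 mm (the end away from the blue-capped tubes).
- place3 (a point): The same, free hole at x +25, y +50 mm.
- tube_a: Blue-capped tube standing in the rack, as the green one; leave it.
- tube_b: Blue-capped tube standing in the rack, as the green one; leave it.
- stand_b: Second fixed stand with an open empty bucket, same sizes (rim at 105 mm); not part of the job.
- media_bottle: Glass bottle with blue cap, 70 mm diameter, 145 mm tall, at the far side; leave it.
- spray_bottle: White spray bottle with green head, 68 mm diameter, 177 mm tall, at the far side; leave it.
- tip_box: Pink box of pipette tips, 120 x 85 x 57 mm, at the far side; leave it.
- beaker: Small glass beaker, 68 mm diameter, 75 mm tall, at the far side; leave it.
- marker: Marker pen lying on the table at the far side between the bottles, 130 mm long, 14 mm tall; leave it.
- timer: White bench timer, 55 x 65 x 18 mm, near the robot; leave it.
There are look-alikes about, which are no part of the job. There is more than one size of the lid; the job needs the smallest.

How it is judged:
By the outcome, as a careful person would: the job done as asked, in the order asked, and still so for the second after the job is handed in, with the robot touching nothing.
It also fails if it takes over 72 s, if anything falls off the work surface, if the arm or the gripper's body presses on something with over 40 N, if the wrist force passes 120 N, or if a joint passes its speed limit or range.

ROBOT

A 6-joint arm with a two-finger parallel gripper is mounted at the origin on the work surface. World frame = base frame: x ahead of the robot, y to its left, z up, the work surface at z = 0. Lengths are in m, angles in rad, forces in N, time in s.
With the tool pointing down it reaches from about 0.35 to 0.975 m from the base axis. Payload 4.9 kg.
Tool frame: the origin (TCP) lies on the front face of the gripper's body, between the roots of the fingers; the fingertips stand ctrl.tip_extent ahead of it and the grasp point (between the pads) lies 54 mm ahead of it (ctrl.tip_extent is the distance from the TCP to the fingertips, in m); z points along the fingers, y is the line along which they close (so a half turn about z gives the same grasp; the last joint's range is limited). The gripper opens to 85 mm and grips with 20 to 120 N. Pads are 22 mm wide; open, the fingers measure 114 mm over their backs; the gripper's body (76 mm by 85 mm) begins 54 mm behind the grasp point. The pads swing forward as they close: fully open they stand 13 mm farther back than shut.
Start: joints at [1.133, 0.053, 1.613, -0, 1.476, -0.119], TCP at [0.196, 0.593, 0.304] pointing down, gripper open.
Joint ranges: [-3.01, 3.01], [-1.01, 2.22], [0.06, 2.58], [-1.02, 4.17], [0.09, 2.62], [-3.14, 3.14]. Speed limits (rad/s): [2.57, 2.57, 3.14, 3.14, 3.14, 3.14].

INTERFACE

Orientations are given as a rotation vector (axis times angle).
In Python, from station import ctrl gives the robot as it stands.
- The arm moves only by the tool apply_moves, never from a script. Its argument "rows" is one flat list of numbers, 6 for each row, row after row: the shift along the tool's x, y, z normalised to -1 to 1, where 1 is 0.6 m, then the turn, a rotation vector about the tool's x, y, z normalised to -1 to 1, where 1 is 90 degrees. A call has 1 to 20 rows; each row is the pose to reach, as a shift and turn from the pose commanded when the call began, along the tool's axes at that moment; what a row does not reach only later rows make up. A row lasts 1/10 s, in which the tool goes at most 50 mm and 8.59 degrees, less where a joint would pass 70% of its speed; a pose out of reach is approached as far as the arm can. A call with a number of a shift or a turn outside -1 to 1 is refused whole. A call with a gripper value outside its range is refused whole. "grip" is the opening, from 0 (shut) to 1 (fully open), set as the call begins (left out, the last holds). The fingers move at their own pace and stop on an object; "grip_force" is the grip in N (left out, the last holds). Time passes only in rows, so rows that repeat a pose let the fingers close. It gives the time, the measured TCP pose, the force, the opening and the grip force at its end, in the units of the state.
- ctrl.get_obs(): the state, without advancing time (a new reading comes with each control period).
- ctrl.get_image(name): name is "scene" or "top"; returns (picture, depth): 420x560x3 uint8, blue, green, red; 420x560 float32, m along the optical axis (not along the pixel's ray), 0 where there is no reading.
- ctrl.camera_model(name): a dict with "mtx" (3x3 intrinsics, pixels), "R" (3x3) and "t" (3): a world point X has camera coordinates R X + t. Camera axes: x right, y down, z forward; pixel columns grow to the right and rows downward; lengths in m; the calibration is good to about 2 mm. A picture is of the moment at which its call begins. camera_model takes no time and is no camera call.
- ctrl.finish_job(): hands the job in; it is judged then, once.
The state is a dict: "t": time; "q": joint angles; "dq": joint speeds; "effort": joint torques, N m; "tool_pos": TCP position; "tool_rot": TCP orientation; "contact_force": force on the tool from outside, world axes, zero at the start; "wrist_torque": the same for the moment, N m; "opening": finger opening in m; "grip_force": force on a finger pad.
Only numpy, scipy, OpenCV 4.12 (cv2) and the standard library are available. Lean on these libraries where they do the work, as an engineer would, in place of code of your own. Each camera call takes 0.05 s, during which the arm holds its last target. There are 200 camera calls.

## Working session

There is one attempt and no reset: what is moved stays moved. The work goes in short steps, Python scripts to look and compute and a tool call to move; the robot and the scene stay as the last step left them, time stands still between calls to the robot, and variables do not carry over. Pictures are saved under pics/ and viewed, at most 10 in all, crops included, and the job is handed in when it is done.

Besides the shell and the picture viewer there is one more tool, called after "Request:" in YAML: its name, and indented under it one key for each argument. apply_moves: Moves the arm, as the interface text tells. Its arguments: {"type":"object","properties":{"rows":{"type":"array","items":{"type":"number"}},"grip":{"type":"number"},"grip_force":{"type":"number"}},"required":["rows"]}

```bash
mkdir -p pics; cat > h.py <<'E'
import numpy as np, cv2
from scipy.spatial.transform import Rotation as Ro
from station import ctrl
def cloud(name):
    im,d=ctrl.get_image(name); m=ctrl.camera_model(name)
    v,u=np.mgrid[0:420,0:560]; K=m["mtx"]
    c=np.stack([(u-K[0,2])*d/K[0,0],(v-K[1,2])*d/K[1,1],d],-1)
    P=(c-np.array(m["t"]).ravel())@np.array(m["R"])
    P[d==0]=np.nan
    return im,P
def rel(p,R=None):
    o=ctrl.get_obs(); R0=Ro.from_rotvec(o["tool_rot"])
    return R0.inv().apply(np.array(p)-o["tool_pos"])/0.6
E
python3 - <<'E'
from h import *
o=ctrl.get_obs();print({k:np.round(v,3) for k,v in o.items()},ctrl.tip_extent)
for n in("scene","top"):
    im,P=cloud(n);cv2.imwrite(f"pics/{n}.png",im);np.save(f"pics/{n}.npy",P)
    m=ctrl.camera_model(n);print(n,np.round(-np.array(m["R"]).T@np.array(m["t"]).ravel(),2),np.round(m["mtx"][0][0]))
E
```

```text
{'t': np.float64(0.0), 'q': array([ 1.133,  0.053,  1.614,  0.   ,  1.476, -0.119]), 'dq': array([-0.001, -0.001,  0.   , -0.001,  0.001,  0.001]), 'effort': array([-2.0000e-03, -3.9369e+01, -3.7018e+01, -0.0000e+00,  7.0000e-03,
        0.0000e+00]), 'tool_pos': array([0.196, 0.593, 0.303]), 'tool_rot': array([-4.990e-01, -3.101e+00,  3.000e-03]), 'contact_force': array([0.605, 0.028, 0.197]), 'wrist_torque': array([-0.019, -0.022, -0.018]), 'grip_force': np.float64(0.0), 'opening': np.float64(0.086)} 0.0726
scene [ 1.07 -0.07  0.92] 406.0
top [0.45 0.02 1.28] 398.0
```

View pics/scene.png

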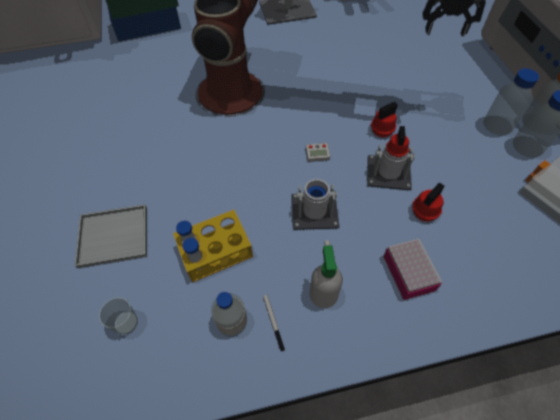

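View pics/top.png

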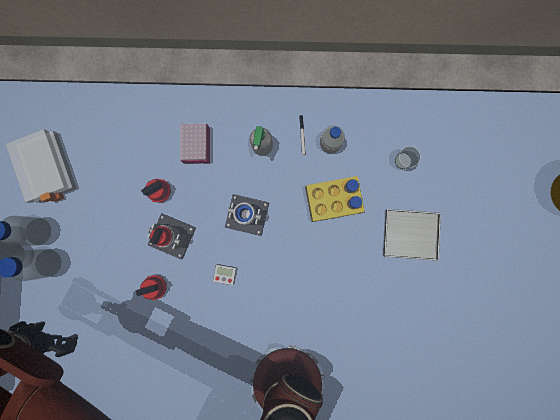

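The scene view has red lids at (384,120), (397,146) and (429,204); in the top view they are at (152,288), (161,236) and (157,190). The middle one sits on the bucket in a stand, which fits the task, and the other two lie loose on the table. Tray: top (412,234). Rack: top (335,199), with its blue caps at the right (-y) end. I'll confirm with a crop and measure.

```bash
python3 - <<'E'
from h import *
S=cv2.imread("pics/scene.png");T=cv2.imread("pics/top.png")
a=cv2.resize(S[90:230,350:460],None,fx=4,fy=4,interpolation=2);b=cv2.resize(T[170:310,130:200],None,fx=4,fy=4,interpolation=2)
cv2.imwrite("pics/crop1.png",np.hstack([a,b]))
for n,I in(("scene",S),("top",T)):
    P=np.load(f"pics/{n}.npy");h=cv2.cvtColor(I,cv2.COLOR_BGR2HSV);x,y,z=P[...,0],P[...,1],P[...,2]
    red=((h[...,0]<8)|(h[...,0]>172))&(h[...,1]>150)&(h[...,2]>70)&(y>.2)&(x>.2)
    k,l,s,c=cv2.connectedComponentsWithStats(red.astype(np.uint8))
    for i in range(1,k):
        if s[i,4]>40:
            q=P[l==i];print(n,"red",s[i],np.round(np.nanmin(q,0),3),np.round(np.nanmax(q,0),3),np.round(np.nanmedian(q,0),3))
            near=(np.hypot(x-np.nanmedian(q[:,0]),y-np.nanmedian(q[:,1]))<.05)&(h[...,2]<70)&(z>np.nanmax(q[:,2])+.003)
            if near.sum()>8:
                r=cv2.minAreaRect(P[near][:,:2].astype(np.float32)*1000);print("  bar",near.sum(),r,np.round(np.nanpercentile(P[near],[2,50,98],axis=0),3).tolist())
    yel=(h[...,0]>18)&(h[...,0]<32)&(h[...,1]>140)&(z>.055)&(z<.075)
    print(n,"rack",yel.sum(),cv2.minAreaRect(P[yel][:,:2].astype(np.float32)*1000),np.round(np.nanpercentile(P[yel],[1,50,99],axis=0),3).tolist())
    blue=(h[...,0]>100)&(h[...,0]<128)&(h[...,1]>170)&(z>.1)&(z<.14)&(y<0.1)&(x<.8)
    k,l,s,c=cv2.connectedComponentsWithStats(blue.astype(np.uint8))
    for i in range(1,k):
        if s[i,4]>15: print(n,"blue",c[i],np.round(np.nanmedian(P[l==i],0),3))
    tr=(z>.012)&(z<.025)&(y<-.15)&(x>.3)&(x<.75)
    print(n,"tray",tr.sum(),np.round(np.nanpercentile(P[tr],[1,50,99],axis=0),3).tolist(),cv2.minAreaRect(P[tr][:,:2].astype(np.float32)*1000))
E
```

```text
scene red [372 114  24  21 238] [0.274 0.388 0.02 ] [0.325 0.458 0.07 ] [0.311 0.423 0.056]
  bar 198 ((288.35614013671875, 424.7392578125), (19.854188919067383, 59.602264404296875), 16.534345626831055) [[0.275, 0.397, 0.073], [0.293, 0.421, 0.095], [0.303, 0.452, 0.102]]
scene red [391 135   7  12  58] [0.429 0.36  0.136] [0.465 0.379 0.146] [0.446 0.367 0.141]
  bar 112 ((448.8511657714844, 380.9098815917969), (12.819869041442871, 44.499542236328125), 69.22716522216797) [[0.431, 0.369, 0.151], [0.455, 0.378, 0.168], [0.47, 0.392, 0.171]]
scene red [387 137  22  20 146] [0.433 0.355 0.11 ] [0.479 0.405 0.168] [0.469 0.384 0.119]
  bar 9 ((449.9261779785156, 380.47998046875), (6.98769474029541, 41.61991500854492), 77.08500671386719) [[0.431, 0.373, 0.171], [0.447, 0.381, 0.171], [0.469, 0.387, 0.172]]
scene red [415 190  16  13  77] [0.566 0.398 0.028] [0.601 0.437 0.101] [0.578 0.409 0.064]
scene red [413 195  30  26 285] [0.572 0.389 0.019] [0.63  0.454 0.071] [0.616 0.425 0.056]
  bar 189 ((593.7606201171875, 425.7174987792969), (17.220945358276367, 56.934783935546875), 32.2895126
[... 1047 characters left out ...]
[[0.275, 0.399, 0.076], [0.288, 0.422, 0.1], [0.302, 0.451, 0.105]]
top red [143 290  16   9  69] [0.258 0.4   0.059] [0.284 0.444 0.072] [0.269 0.423 0.065]
  bar 126 ((287.3003845214844, 426.5774841308594), (17.293041229248047, 57.525569915771484), 17.798580169677734) [[0.275, 0.399, 0.076], [0.288, 0.422, 0.1], [0.302, 0.451, 0.105]]
top rack 179 ((577.4441528320312, -131.050537109375), (109.9247055053711, 156.15475463867188), 11.971428871154785) [[0.518, -0.216, 0.06], [0.592, -0.171, 0.065], [0.645, -0.073, 0.071]]
top tray 435 [[0.399, -0.839, 0.012], [0.535, -0.397, 0.018], [0.736, -0.292, 0.024]] ((538.031005859375, -567.298583984375), (534.75, 339.39093017578125), 82.16328430175781)
```

View pics/crop1.png

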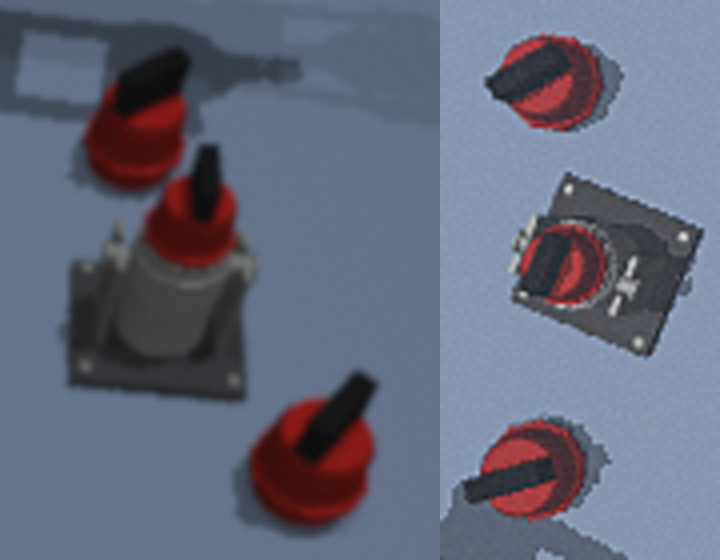

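The crop confirms it: the lid in the bucket (scene (397,146)) is smaller than the two loose ones. I'll refine its bar, the stand and the tray and work out the approach.

```bash
python3 - <<'E'
from h import *
for n in("scene","top"):
    P=np.load(f"pics/{n}.npy");x,y,z=P[...,0],P[...,1],P[...,2]
    I=cv2.imread(f"pics/{n}.png");h=cv2.cvtColor(I,cv2.COLOR_BGR2HSV)
    R=lambda m:(m.sum(),[np.round(v,1) for v in cv2.minAreaRect(P[m][:,:2].astype(np.float32)*1000)])
    nr=np.hypot(x-.45,y-.38)
    print(n,"bartop",R((nr<.04)&(z>.163)),np.round(np.nanmax(z[nr<.03]),3))
    print(n,"rim",R((nr<.06)&(z>.098)&(z<.108)))
    print(n,"base",R((nr<.1)&(z>.005)&(z<.016)))
    t=(z>.011)&(z<.026)&(y<-.26)&(y>-.52)&(x>.35)&(x<.64)
    k,l,s,c=cv2.connectedComponentsWithStats(t.astype(np.uint8));i=1+np.argmax(s[1:,4])
    print(n,"tray",R(l==i))
o=ctrl.get_obs();M=Ro.from_rotvec(o["tool_rot"]).as_matrix();print(np.round(M,3))
for p in((.45,.381,.3),):print(np.round(rel(p),4))
E
```

```text
scene bartop (np.int64(85), [array([448.8, 381.6]), array([14.2, 45. ]), np.float64(71.7)]) 0.172
scene rim (np.int64(76), [array([459.4, 372.2]), array([61.7, 33.2]), np.float64(49.4)])
scene base (np.int64(716), [array([452.2, 388.3]), array([161.4, 135.2]), np.float64(79.8)])
scene tray (np.int64(608), [array([ 475.3, -382. ]), array([171.5, 154.1]), np.float64(86.9)])
top bartop (np.int64(88), [array([448.2, 384.2]), array([15.2, 43.3]), np.float64(66.8)]) 0.174
top rim (np.int64(37), [array([447.3, 377.5]), array([50.6, 59.8]), np.float64(89.0)])
top base (np.int64(727), [array([449.4, 382.9]), array([187.1, 189.2]), np.float64(78.1)])
top tray (np.int64(329), [array([ 475.1, -379.6]), array([171.5, 150.1]), np.float64(87.2)])
[[-0.95   0.313 -0.001]
 [ 0.313  0.95  -0.002]
 [ 0.    -0.002 -1.   ]]
[-0.5133 -0.2028  0.0048]
```

Request:
apply_moves:
  rows: [-0.51, -0.2, 0.04, 0, 0, 0.025, -0.51, -0.2, 0.04, 0, 0, 0.025, -0.51, -0.2, 0.04, 0, 0, 0.025, -0.51, -0.2, 0.04, 0, 0, 0.025, -0.51, -0.2, 0.04, 0, 0, 0.025, -0.51, -0.2, 0.04, 0, 0, 0.025, -0.51, -0.2, 0.04, 0, 0, 0.025, -0.51, -0.2, 0.04, 0, 0, 0.025, -0.51, -0.2, 0.04, 0, 0, 0.025, -0.51, -0.2, 0.04, 0, 0, 0.025]
  grip: 0.6

```text
t: 1.1
tool_pos: [0.4481, 0.3842, 0.2797]
tool_rot: [-0.558, -3.091, 0.0]
contact_force: [-0.2, -0.3, 0.5]
opening: 0.0515
grip_force: 0.0
```

```bash
python3 - <<'E'
from h import *
o=ctrl.get_obs();print(o["t"],np.round(o["q"],3),np.round(o["contact_force"],1))
M=Ro.from_rotvec(o["tool_rot"]).as_matrix();print(np.round(o["tool_pos"],4),np.degrees(np.arctan2(M[1,1],M[0,1])),np.round(M[:,2],4))
print(np.round(rel((.449,.383,.217)),4))
im,P=cloud("scene")
m=ctrl.camera_model("scene")
cv2.imwrite("pics/s2.png",cv2.resize(im[60:200,330:470],None,fx=4,fy=4,interpolation=2))
E
```

```text
1.1 [ 0.583 -0.013  1.72   0.     1.435 -0.631] [-0.2 -0.3  0.5]
[0.4481 0.3842 0.2797] 69.54206859991565 [-7.e-04  1.e-04 -1.e+00]
[-0.0022 -0.0013  0.1045]
```

View pics/s2.png

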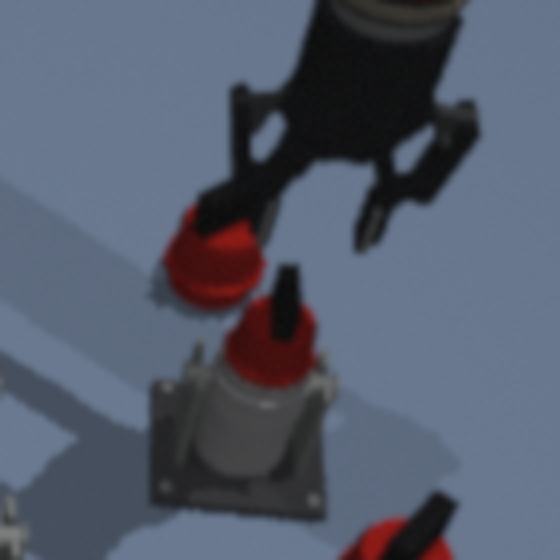

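The gripper (crop (340,170)) is in line above the bar (crop (287,300)) with clear sides. I'll descend and close.

Request:
apply_moves:
  rows: [-0.002, -0.001, 0.04, 0, 0, 0, -0.002, -0.001, 0.07, 0, 0, 0, -0.002, -0.001, 0.09, 0, 0, 0, -0.002, -0.001, 0.1, 0, 0, 0, -0.002, -0.001, 0.1, 0, 0, 0, -0.002, -0.001, 0.1, 0, 0, 0]

```text
t: 1.75
tool_pos: [0.4499, 0.3831, 0.2208]
tool_rot: [0.559, 3.091, 0.001]
contact_force: [-0.2, 0.9, -0.1]
opening: 0.0513
grip_force: 0.0
```

Request:
apply_moves:
  rows: [0, 0, 0, 0, 0, 0, 0, 0, 0, 0, 0, 0, 0, 0, 0, 0, 0, 0, 0, 0, 0, 0, 0, 0, 0, 0, 0, 0, 0, 0, 0, 0, 0, 0, 0, 0, 0, 0, 0, 0, 0, 0, 0, 0, 0, 0, 0, 0]
  grip: 0
  grip_force: 90

```text
t: 2.55
tool_pos: [0.4501, 0.3825, 0.221]
tool_rot: [0.56, 3.091, -0.0]
contact_force: [-2.1, -3.3, 5.3]
opening: 0.0122
grip_force: 89.3
```

```bash
python3 - <<'E'
from h import *
o=ctrl.get_obs();print(o["t"],np.round(o["q"],3),np.round(o["contact_force"],1),np.round(o["wrist_torque"],2),o["opening"],o["grip_force"])
M=Ro.from_rotvec(o["tool_rot"]).as_matrix();print(np.round(o["tool_pos"],4),np.degrees(np.arctan2(M[1,1],M[0,1])),np.round(M[:,2],4))
E
```

```text
2.55 [ 5.790e-01  3.600e-02  1.771e+00 -1.000e-03  1.333e+00 -6.340e-01] [-2.1 -3.3  5.3] [-0.54  0.31  0.04] 0.012233266972337675 89.28614974021912
[0.4501 0.3825 0.221 ] 69.47631167522356 [ 7.e-04 -2.e-04 -1.e+00]
```

Request:
apply_moves:
  rows: [0, 0, 0, 0, 0, 0.08, 0, 0, -0.0005, 0, 0, 0.16, 0, 0, -0.0015, 0, 0, 0.24, 0, 0, -0.0015, 0, 0, 0.16, 0, 0, -0.002, 0, 0, 0.08, 0, 0, -0.0025, 0, 0, 0, 0, 0, -0.003, 0, 0, -0.08, 0, 0, -0.004, 0, 0, -0.16, 0, 0, -0.0045, 0, 0, -0.24, 0, 0, -0.0045, 0, 0, -0.16, 0, 0, -0.005, 0, 0, -0.08, 0, 0, -0.0055, 0, 0, 0]

```text
t: 3.75
tool_pos: [0.4497, 0.3825, 0.2223]
tool_rot: [-0.566, -3.09, 0.001]
contact_force: [0.0, -1.6, -1.1]
opening: 0.0121
grip_force: 88.3
```

```bash
cat > st.py <<'E'
from h import *
o=ctrl.get_obs();print(o["t"],np.round(o["q"],3),np.round(o["contact_force"],1),np.round(o["wrist_torque"],2),o["opening"],o["grip_force"])
M=Ro.from_rotvec(o["tool_rot"]).as_matrix();print(np.round(o["tool_pos"],4),np.degrees(np.arctan2(M[1,1],M[0,1])),np.round(M[:,2],4))
im,P=cloud("scene");x,y,z=P[...,0],P[...,1],P[...,2]
h=cv2.cvtColor(im,cv2.COLOR_BGR2HSV)
m=((h[...,0]<8)|(h[...,0]>172))&(h[...,1]>150)&(h[...,2]>60)&(np.hypot(x-.45,y-.383)<.04)
g=(h[...,1]<80)&(np.hypot(x-.45,y-.383)<.04)&(z>.05)&(z<.14)&(x>.46)
print("red zmin",np.nanpercentile(z[m],[1,5]),"bucket rim zmax",np.nanpercentile(z[g],[90,98]))
cv2.imwrite("pics/st.png",cv2.resize(im[80:220,330:470],None,fx=4,fy=4,interpolation=2))
E
python3 st.py
```

```text
3.75 [ 0.579  0.035  1.771 -0.     1.336 -0.63 ] [ 0.  -1.6 -1.1] [-0.1  -0.12  0.35] 0.012124147299531738 88.3063817024231
[0.4497 0.3825 0.2223] 69.25023966756814 [-1.e-04 -5.e-04 -1.e+00]
red zmin [0.11131066 0.11273623] bucket rim zmax [0.10429307 0.1079798 ]
```

View pics/st.png

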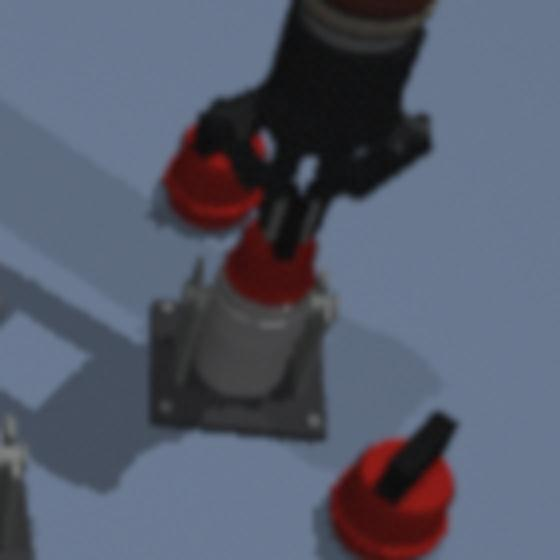

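The fingers hold the bar and the lid turns in the bucket, with the bucket still seated and little vertical force. I'll keep twisting.

Request:
apply_moves:
  rows: [0, 0, -0.0005, 0, 0, 0.08, 0, 0, -0.001, 0, 0, 0.16, 0, 0, -0.0015, 0, 0, 0.24, 0, 0, -0.0015, 0, 0, 0.16, 0, 0, -0.002, 0, 0, 0.08, 0, 0, -0.003, 0, 0, 0, 0, 0, -0.0035, 0, 0, -0.08, 0, 0, -0.0045, 0, 0, -0.16, 0, 0, -0.005, 0, 0, -0.24, 0, 0, -0.005, 0, 0, -0.16, 0, 0, -0.0055, 0, 0, -0.08, 0, 0, -0.006, 0, 0, 0, 0, 0, -0.007, 0, 0, 0.08, 0, 0, -0.0075, 0, 0, 0.16, 0, 0, -0.008, 0, 0, 0.24, 0, 0, -0.008, 0, 0, 0.16, 0, 0, -0.0085, 0, 0, 0.08, 0, 0, -0.009, 0, 0, 0]

```text
t: 5.6
tool_pos: [0.4496, 0.3825, 0.2276]
tool_rot: [-0.55, -3.092, -0.0]
contact_force: [1.1, 1.0, -2.8]
opening: 0.0119
grip_force: 88.2
```

```bash
python3 st.py
```

```text
5.6 [ 5.790e-01  3.000e-02  1.767e+00  1.000e-03  1.346e+00 -6.400e-01] [ 1.1  1.  -2.8] [ 0.11 -0.13 -0.37] 0.011925389683602527 88.16757559776306
[0.4496 0.3825 0.2276] 69.8282526399133 [-6.e-04  2.e-04 -1.e+00]
red zmin [0.11446067 0.11733533] bucket rim zmax [0.10419491 0.10727883]
```

Request:
apply_moves:
  rows: [0, 0, -0.0005, 0, 0, -0.08, 0, 0, -0.001, 0, 0, -0.16, 0, 0, -0.0015, 0, 0, -0.24, 0, 0, -0.0015, 0, 0, -0.16, 0, 0, -0.002, 0, 0, -0.08, 0, 0, -0.003, 0, 0, 0, 0, 0, -0.0035, 0, 0, 0.08, 0, 0, -0.0045, 0, 0, 0.16, 0, 0, -0.005, 0, 0, 0.24, 0, 0, -0.005, 0, 0, 0.16, 0, 0, -0.0055, 0, 0, 0.08, 0, 0, -0.006, 0, 0, 0, 0, 0, -0.007, 0, 0, -0.08, 0, 0, -0.0075, 0, 0, -0.16, 0, 0, -0.008, 0, 0, -0.24, 0, 0, -0.008, 0, 0, -0.16, 0, 0, -0.0085, 0, 0, -0.08, 0, 0, -0.009, 0, 0, 0]

```text
t: 7.45
tool_pos: [0.4507, 0.3829, 0.2352]
tool_rot: [0.568, 3.087, 0.002]
contact_force: [-0.4, -1.3, 5.0]
opening: 0.0119
grip_force: 92.0
```

Request:
apply_moves:
  rows: [0, 0, -0.0005, 0, 0, 0.08, 0, 0, -0.001, 0, 0, 0.16, 0, 0, -0.0015, 0, 0, 0.24, 0, 0, -0.0015, 0, 0, 0.16, 0, 0, -0.002, 0, 0, 0.08, 0, 0, -0.003, 0, 0, 0, 0, 0, -0.0035, 0, 0, -0.08, 0, 0, -0.0045, 0, 0, -0.16, 0, 0, -0.005, 0, 0, -0.24, 0, 0, -0.005, 0, 0, -0.16, 0, 0, -0.0055, 0, 0, -0.08, 0, 0, -0.006, 0, 0, 0]

```text
t: 8.65
tool_pos: [0.4497, 0.3827, 0.2374]
tool_rot: [-0.568, -3.09, -0.0]
contact_force: [-0.1, -0.4, -1.0]
opening: 0.0118
grip_force: 92.6
```

```bash
python3 st.py
```

```text
8.65 [ 0.579  0.021  1.758  0.     1.362 -0.628] [-0.1 -0.4 -1. ] [-0.34 -0.1   0.  ] 0.01177110865714529 92.59479761123657
[0.4497 0.3827 0.2374] 69.1678116111064 [-0.e+00  2.e-04 -1.e+00]
red zmin [0.11221551 0.11694451] bucket rim zmax [0.10501999 0.10768402]
```

Wrist torque is zero and the load is about 1 N, so the lid has let go. Lifting.

Request:
apply_moves:
  rows: [0, 0, -0.01, 0, 0, 0, 0, 0, -0.02, 0, 0, 0, 0, 0, -0.03, 0, 0, 0, 0, 0, -0.05, 0, 0, 0, 0, 0, -0.07, 0, 0, 0, 0, 0, -0.1, 0, 0, 0, 0, 0, -0.13, 0, 0, 0, 0, 0, -0.17, 0, 0, 0, 0, 0, -0.21, 0, 0, 0, 0, 0, -0.25, 0, 0, 0, 0, 0, -0.25, 0, 0, 0, 0, 0, -0.25, 0, 0, 0]

```text
t: 9.9
tool_pos: [0.4498, 0.3827, 0.3884]
tool_rot: [0.559, 3.09, 0.002]
contact_force: [-0.3, -0.1, -2.0]
opening: 0.0118
grip_force: 90.4
```

```bash
python3 - <<'E'
from h import *
o=ctrl.get_obs();print(np.round(o["q"],3),o["contact_force"],o["tool_pos"])
im,P=cloud("scene");x,y,z=P[...,0],P[...,1],P[...,2]
cv2.imwrite("pics/up.png",cv2.resize(im[30:220,310:480],None,fx=3,fy=3,interpolation=2))
h=cv2.cvtColor(im,cv2.COLOR_BGR2HSV)
g=(h[...,0]>40)&(h[...,0]<85)&(h[...,1]>80)&(np.hypot(x-.45,y-.383)<.05)
t=g&(z>.125);print(g.sum(),np.round(np.nanpercentile(P[g],[2,50,98],axis=0),3),t.sum(),cv2.minEnclosingCircle(P[t][:,:2].astype(np.float32)*1000))
np.save("pics/up.npy",P)
print("to tray",np.round(rel((.475,-.38,.39)),3),"tube",np.round(rel((.449,.383,.19)),3))
E
```

```text
[ 0.579 -0.066  1.592 -0.     1.614 -0.634] [-0.30038251 -0.06672097 -1.97375942] [0.44983998 0.38270076 0.38836765]
137 [[0.432 0.367 0.124]
 [0.452 0.382 0.132]
 [0.465 0.398 0.136]] 133 ((449.2896728515625, 383.81024169921875), 19.23078155517578)
to tray [-0.485 -1.175 -0.005] tube [0.001 0.001 0.328]
```

View pics/up.png

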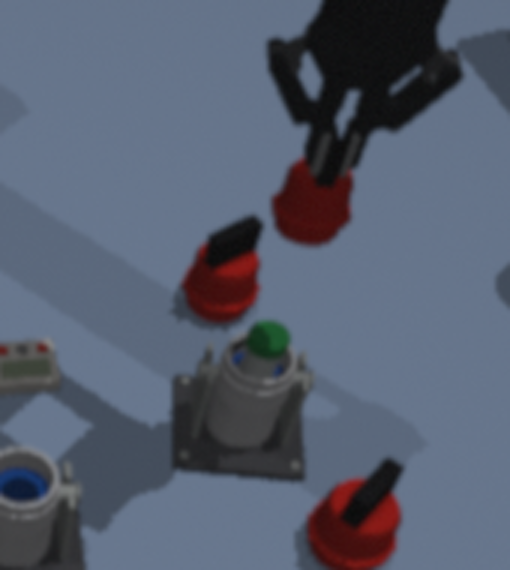

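The lid is out, the bucket is still seated, and the green-capped tube stands in it at crop (267,338), world (0.4495,0.383). Carrying the lid to the tray.

Request:
apply_moves:
  rows: [-0.01, -0.03, 0, 0, 0, 0, -0.04, -0.1, 0, 0, 0, 0, -0.072, -0.175, 0, 0, 0, 0, -0.103, -0.25, 0, 0, 0, 0, -0.134, -0.325, 0, 0, 0, 0, -0.165, -0.4, 0, 0, 0, 0, -0.196, -0.475, 0, 0, 0, 0, -0.227, -0.55, 0, 0, 0, 0, -0.258, -0.625, 0, 0, 0, 0, -0.289, -0.7, 0, 0, 0, 0, -0.32, -0.775, 0, 0, 0, 0, -0.351, -0.85, 0, 0, 0, 0, -0.382, -0.925, 0, 0, 0, 0, -0.413, -1, 0, 0, 0, 0]

```text
t: 11.35
tool_pos: [0.4707, -0.2679, 0.3853]
tool_rot: [-0.559, -3.089, -0.003]
contact_force: [0.6, 0.9, -0.7]
opening: 0.0116
grip_force: 90.3
```

Request:
apply_moves:
  rows: [-0.04, -0.09, 0, 0, 0, 0, -0.072, -0.175, 0.02, 0, 0, 0, -0.072, -0.175, 0.08, 0, 0, 0, -0.072, -0.175, 0.15, 0, 0, 0, -0.072, -0.175, 0.22, 0, 0, 0, -0.072, -0.175, 0.28, 0, 0, 0, -0.072, -0.175, 0.33, 0, 0, 0, -0.072, -0.175, 0.37, 0, 0, 0, -0.072, -0.175, 0.39, 0, 0, 0, -0.072, -0.175, 0.39, 0, 0, 0]

```text
t: 12.35
tool_pos: [0.4737, -0.3781, 0.15]
tool_rot: [-0.558, -3.086, -0.006]
contact_force: [0.0, -0.3, -0.8]
opening: 0.0118
grip_force: 90.3
```

```bash
python3 - <<'E'
from h import *
o=ctrl.get_obs();print(np.round(o["q"],3),o["contact_force"],o["tool_pos"],Ro.from_rotvec(o["tool_rot"]).as_matrix()[:,2])
print(np.round(rel((.475,-.38,.134)),4))
E
```

```text
[-0.796  0.153  1.775 -0.     1.221 -2.009] [ 0.02329966 -0.25861388 -0.81385593] [ 0.4737213  -0.37811589  0.14995709] [-0.00464553  0.00471131 -0.99997811]
[-0.0033 -0.0023  0.0266]
```

Request:
apply_moves:
  rows: [0, 0, 0.01, 0, 0, 0, 0, 0, 0.018, 0, 0, 0, 0, 0, 0.023, 0, 0, 0, 0, 0, 0.026, 0, 0, 0, 0, 0, 0.0275, 0, 0, 0, 0, 0, 0.0285, 0, 0, 0, 0, 0, 0.0285, 0, 0, 0, 0, 0, 0.0285, 0, 0, 0]

```text
t: 13.15
tool_pos: [0.4763, -0.3805, 0.1399]
tool_rot: [0.559, 3.089, -0.002]
contact_force: [-1.0, 2.6, 9.7]
opening: 0.012
grip_force: 91.9
```

Request:
apply_moves:
  rows: [0, 0, -0.004, 0, 0, 0, 0, 0, -0.005, 0, 0, 0, 0, 0, -0.005, 0, 0, 0, 0, 0, -0.005, 0, 0, 0, 0, 0, -0.005, 0, 0, 0]
  grip: 0.6

```text
t: 13.65
tool_pos: [0.4751, -0.3795, 0.1391]
tool_rot: [-0.559, -3.091, -0.001]
contact_force: [0.2, -0.3, -0.9]
opening: 0.0516
grip_force: 0.0
```

Request:
apply_moves:
  rows: [0, 0, -0.03, 0, 0, 0, 0, 0, -0.1, 0, 0, 0, 0, 0, -0.18, 0, 0, 0, 0, 0, -0.26, 0, 0, 0, 0, 0, -0.26, 0, 0, 0]

```text
t: 14.15
tool_pos: [0.4775, -0.3819, 0.3053]
tool_rot: [0.557, 3.079, -0.014]
contact_force: [-0.1, -0.4, 0.8]
opening: 0.0511
grip_force: 0.0
```

```bash
python3 - <<'E'
from h import *
o=ctrl.get_obs();print(np.round(o["q"],3),o["contact_force"],o["tool_pos"],Ro.from_rotvec(o["tool_rot"]).as_matrix()[:,2])
im,P=cloud("scene");x,y,z=P[...,0],P[...,1],P[...,2]
cv2.imwrite("pics/tray.png",cv2.resize(im[180:290,60:260],None,fx=4,fy=4,interpolation=2))
m=(np.hypot(x-.475,y+.38)<.06)&(z>.03)&(z<.11)
print(np.round(np.nanpercentile(P[m],[1,50,99],axis=0),3))
print(np.round(rel((.4495,.383,.29)),4))
E
```

```text
[-0.796  0.013  1.652 -0.     1.462 -2.009] [-0.06022964 -0.4350521   0.79511319] [ 0.47749989 -0.38187653  0.3052982 ] [ 0.01086299 -0.01114664 -0.99987887]
[[ 0.454 -0.398  0.031]
 [ 0.485 -0.374  0.056]
 [ 0.5   -0.355  0.085]]
[0.4887 1.1768 0.0094]
```

View pics/tray.png

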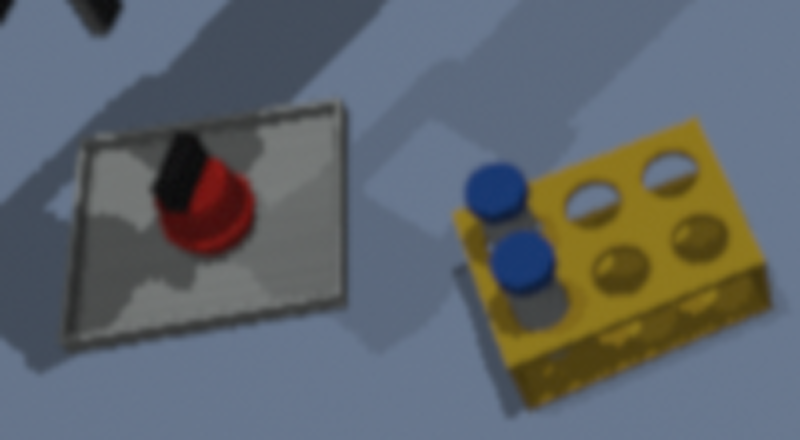

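The lid stands upright in the tray (crop (205,200)). Now the tube.

Request:
apply_moves:
  rows: [0.03, 0.075, 0, 0, 0, 0, 0.06, 0.15, 0, 0, 0, 0, 0.093, 0.225, 0, 0, 0, 0, 0.125, 0.3, 0, 0, 0, 0, 0.156, 0.375, 0, 0, 0, 0, 0.187, 0.45, 0, 0, 0, 0, 0.218, 0.525, 0, 0, 0, 0, 0.249, 0.6, 0, 0, 0, 0, 0.28, 0.675, 0, 0, 0, 0, 0.311, 0.75, 0, 0, 0, 0, 0.342, 0.825, 0, 0, 0, 0, 0.373, 0.9, 0, 0, 0, 0, 0.404, 0.975, 0, 0, 0, 0, 0.404, 0.975, 0, 0, 0, 0]
  grip: 0.75

```text
t: 15.6
tool_pos: [0.4515, 0.2575, 0.2933]
tool_rot: [-0.548, -3.09, 0.0]
contact_force: [-0.0, -0.6, -0.2]
opening: 0.064
grip_force: 0.0
```

Request:
apply_moves:
  rows: [0.03, 0.07, 0, 0, 0, 0, 0.06, 0.14, 0, 0, 0, 0, 0.083, 0.2, 0, 0, 0, 0, 0.083, 0.2, 0, 0, 0, 0, 0.083, 0.2, 0, 0, 0, 0]

```text
t: 16.1
tool_pos: [0.4482, 0.3828, 0.2935]
tool_rot: [-0.558, -3.09, 0.004]
contact_force: [-0.0, 0.3, -0.4]
opening: 0.0639
grip_force: 0.0
```

```bash
python3 - <<'E'
from h import *
o=ctrl.get_obs();print(np.round(o["q"],3),o["contact_force"],o["tool_pos"],Ro.from_rotvec(o["tool_rot"]).as_matrix()[:,2])
print(np.round(rel((.4495,.3832,.184)),4))
E
```

```text
[ 5.810e-01 -2.300e-02  1.707e+00 -1.000e-03  1.461e+00 -6.330e-01] [-0.00889191  0.33660811 -0.35955962] [0.44819647 0.38281183 0.29348364] [-0.00258688 -0.00242883 -0.9999937 ]
[-0.0021  0.0019  0.1825]
```

```bash
python3 -c "
from station import ctrl
print(ctrl.tip_extent, ctrl.get_obs()['opening'])"
```

```text
0.0726 0.0638974850172055
```

Request:
apply_moves:
  rows: [-0.002, 0.002, 0.06, 0, 0, 0, -0.002, 0.002, 0.11, 0, 0, 0, -0.002, 0.002, 0.15, 0, 0, 0, -0.002, 0.002, 0.17, 0, 0, 0, -0.002, 0.002, 0.179, 0, 0, 0, -0.002, 0.002, 0.179, 0, 0, 0]

```text
t: 16.7
tool_pos: [0.4504, 0.3831, 0.1879]
tool_rot: [-0.561, -3.091, 0.001]
contact_force: [-0.7, -0.9, 1.0]
opening: 0.0638
grip_force: 0.0
```

Request:
apply_moves:
  rows: [0, 0, 0, 0, 0, 0, 0, 0, 0, 0, 0, 0, 0, 0, 0, 0, 0, 0, 0, 0, 0, 0, 0, 0, 0, 0, 0, 0, 0, 0, 0, 0, 0, 0, 0, 0, 0, 0, 0, 0, 0, 0]
  grip: 0
  grip_force: 40

```text
t: 17.4
tool_pos: [0.4509, 0.3842, 0.19]
tool_rot: [0.559, 3.089, 0.002]
contact_force: [-0.0, -1.6, 5.9]
opening: 0.033
grip_force: 39.5
```

Request:
apply_moves:
  rows: [0, 0, -0.005, 0, 0, 0, 0, 0, -0.015, 0, 0, 0, 0, 0, -0.03, 0, 0, 0, 0, 0, -0.05, 0, 0, 0, 0, 0, -0.08, 0, 0, 0, 0, 0, -0.11, 0, 0, 0, 0, 0, -0.15, 0, 0, 0, 0, 0, -0.19, 0, 0, 0, 0, 0, -0.23, 0, 0, 0, 0, 0, -0.26, 0, 0, 0, 0, 0, -0.26, 0, 0, 0, 0, 0, -0.26, 0, 0, 0]

```text
t: 18.6
tool_pos: [0.4502, 0.3838, 0.3445]
tool_rot: [0.559, 3.091, 0.001]
contact_force: [0.3, 0.4, -1.3]
opening: 0.0333
grip_force: 39.8
```

```bash
python3 - <<'E'
from h import *
o=ctrl.get_obs();print(np.round(o["q"],3),o["contact_force"],o["tool_pos"],o["opening"],Ro.from_rotvec(o["tool_rot"]).as_matrix()[:,2])
im,P=cloud("scene");x,y,z=P[...,0],P[...,1],P[...,2]
cv2.imwrite("pics/tube.png",cv2.resize(im[30:270,170:480],None,fx=2.5,fy=2.5,interpolation=2))
# rack frame from first pictures
a=np.radians(12.2);c=np.array([.578,-.1313])
ux=np.array([np.cos(a),np.sin(a)]);uy=np.array([-np.sin(a),np.cos(a)])
for n,(i,j) in dict(b1=(-.025,-.05),b2=(.025,-.05),p0=(-.025,0),p1=(.025,0),p2=(-.025,.05),p3=(.025,.05)).items():
    p=c+i*ux+j*uy;print(n,np.round(p,4),np.round(rel((*p,o["tool_pos"][2])),4))
E
```

```text
[ 0.58  -0.048  1.646  0.     1.542 -0.633] [ 0.30727761  0.43384529 -1.27876344] [0.45016893 0.38378838 0.34451752] 0.03333540674087207 [ 7.51100696e-04  5.24215884e-04 -9.99999581e-01]
b1 [ 0.5641 -0.1855] [-0.5107 -0.8215 -0.0017]
b2 [ 0.613  -0.1749] [-0.5808 -0.7765 -0.0018]
p0 [ 0.5536 -0.1366] [-0.4657 -0.7514 -0.0017]
p1 [ 0.6024 -0.126 ] [-0.5358 -0.7064 -0.0018]
p2 [ 0.543  -0.0877] [-0.4206 -0.6813 -0.0018]
p3 [ 0.5919 -0.0771] [-0.4908 -0.6363 -0.0019]
```

View pics/tube.png

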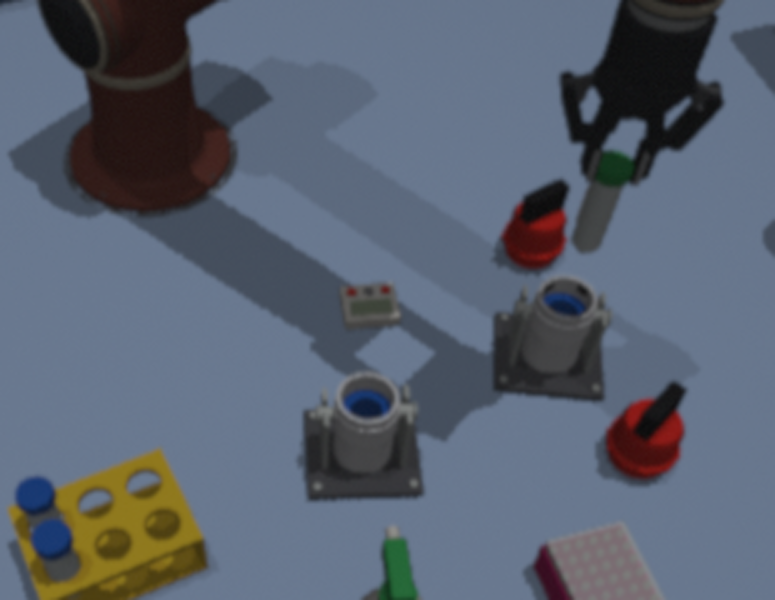

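The tube hangs upright in the gripper (crop (605,200)), both buckets are in place, and the four right-hand rack holes are free. Going above place2.

Request:
apply_moves:
  rows: [-0.015, -0.025, 0, 0, 0, 0, -0.05, -0.08, 0, 0, 0, 0, -0.09, -0.145, 0, 0, 0, 0, -0.13, -0.21, 0, 0, 0, 0, -0.17, -0.275, 0, 0, 0, 0, -0.21, -0.34, 0, 0, 0, 0, -0.25, -0.405, 0, 0, 0, 0, -0.29, -0.47, 0, 0, 0, 0, -0.33, -0.535, 0, 0, 0, 0, -0.37, -0.6, 0, 0, 0, 0, -0.4, -0.65, 0, 0, 0, 0, -0.42, -0.68, 0, 0, 0, 0, -0.42, -0.68, 0.05, 0, 0, 0, -0.42, -0.68, 0.1, 0, 0, 0, -0.42, -0.68, 0.12, 0, 0, 0, -0.42, -0.68, 0.12, 0, 0, 0, -0.42, -0.68, 0.12, 0, 0, 0]

```text
t: 20.35
tool_pos: [0.5432, -0.0868, 0.2726]
tool_rot: [0.559, 3.091, -0.0]
contact_force: [0.7, -0.2, -0.8]
opening: 0.0334
grip_force: 40.0
```

```bash
python3 - <<'E'
from h import *
o=ctrl.get_obs();print(np.round(o["q"],3),o["contact_force"],o["tool_pos"],o["opening"],Ro.from_rotvec(o["tool_rot"]).as_matrix()[:,2])
im,P=cloud("scene");x,y,z=P[...,0],P[...,1],P[...,2]
b=(np.hypot(x-.543,y+.0877)<.06)&(z>.1)&(z<.18)
for lo in(.1,.12,.14,.16,.18):
    q=(np.hypot(x-.543,y+.0877)<.03)&(z>lo)&(z<lo+.02)
    if q.sum()>5: print(lo,q.sum(),np.round(np.nanmean(P[q],0),4),np.round(np.nanpercentile(y[q],[3,97]),4),np.round(np.nanmax(x[q]),4))
print(np.round(rel((.543,-.0877,.2)),4))
np.save("pics/pre.npy",P)
cv2.imwrite("pics/pre.png",cv2.resize(im[150:290,160:280],None,fx=4,fy=4,interpolation=2))
# rack holes: pixel centroid of non-yellow disc, scene pic 1, projected on plane z=.065
S=cv2.imread("pics/scene.png");m=ctrl.camera_model("scene");K,R,t=m["mtx"],np.array(m["R"]),np.array(m["t"]).ravel()
h=cv2.cvtColor(S,cv2.COLOR_BGR2HSV)
P0=np.load("pics/scene.npy");up=((P0[...,2]>.060)&(P0[...,2]<.072)&(P0[...,0]>.48)&(P0[...,0]<.68)&(P0[...,1]<-.03)&(P0[...,1]>-.24)).astype(np.uint8)
inv=1-up;k,l,s,c=cv2.connectedComponentsWithStats(inv)
for i in range(1,k):
    if 40<s[i,4]<800:
        r=R.T@np.linalg.inv(K)@np.array([*c[i],1]);C=-R.T@t;print("hole",s[i],np.round(C+r*(.065-C[2])/r[2],4))
E
```

```text
[-0.294 -0.105  1.82  -0.     1.426 -1.507] [ 0.73693702 -0.16069045 -0.77747691] [ 0.54322433 -0.08680849  0.27264121] 0.03340283893741881 [ 2.73047616e-04 -2.16074097e-04 -9.99999939e-01]
0.1 13 [ 0.5518 -0.0865  0.1168] [-0.1    -0.0758] 0.5555
0.12 62 [ 0.5517 -0.0882  0.1297] [-0.1014 -0.0743] 0.5561
0.14 59 [ 0.5518 -0.0866  0.1496] [-0.1001 -0.0736] 0.5556
0.16 65 [ 0.5522 -0.0869  0.1695] [-0.1006 -0.0731] 0.5573
0.18 55 [ 0.5532 -0.087   0.1878] [-0.0995 -0.0746] 0.5577
[ 0.0009 -0.0018  0.1227]
hole [221 218  13  12 119] [ 0.5444 -0.0879  0.065 ]
hole [201 226  14  12 122] [ 0.5552 -0.1367  0.065 ]
hole [228 235  14  11 125] [ 0.5938 -0.0775  0.065 ]
hole [208 243  14  12 132] [ 0.6042 -0.1265  0.065 ]
```

View pics/pre.png

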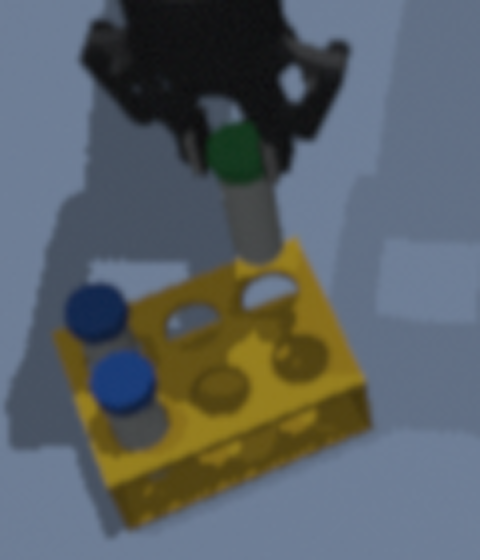

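The tube hangs vertical above the place2 hole (crop (268,292)). Lowering with a small correction.

Request:
apply_moves:
  rows: [-0.002, -0.001, 0, 0, 0, 0, -0.002, -0.001, 0.02, 0, 0, 0, -0.002, -0.001, 0.035, 0, 0, 0, -0.002, -0.001, 0.05, 0, 0, 0, -0.002, -0.001, 0.06, 0, 0, 0, -0.002, -0.001, 0.07, 0, 0, 0, -0.002, -0.001, 0.08, 0, 0, 0, -0.002, -0.001, 0.09, 0, 0, 0, -0.002, -0.001, 0.1, 0, 0, 0, -0.002, -0.001, 0.1, 0, 0, 0, -0.002, -0.001, 0.1, 0, 0, 0]

```text
t: 21.5
tool_pos: [0.5441, -0.0876, 0.212]
tool_rot: [-0.559, -3.091, -0.0]
contact_force: [0.0, 0.4, -0.3]
opening: 0.0335
grip_force: 40.0
```

Request:
apply_moves:
  rows: [0, 0, 0.01, 0, 0, 0, 0, 0, 0.02, 0, 0, 0, 0, 0, 0.03, 0, 0, 0, 0, 0, 0.04, 0, 0, 0, 0, 0, 0.048, 0, 0, 0, 0, 0, 0.053, 0, 0, 0, 0, 0, 0.056, 0, 0, 0, 0, 0, 0.058, 0, 0, 0, 0, 0, 0.059, 0, 0, 0, 0, 0, 0.059, 0, 0, 0]

```text
t: 22.5
tool_pos: [0.5448, -0.0879, 0.178]
tool_rot: [0.559, 3.089, -0.001]
contact_force: [-0.7, 0.3, 4.7]
opening: 0.0333
grip_force: 40.4
```

Base contact came at TCP 0.178, as expected. Release and retreat.

Request:
apply_moves:
  rows: [0, 0, -0.002, 0, 0, 0, 0, 0, -0.002, 0, 0, 0, 0, 0, -0.002, 0, 0, 0, 0, 0, -0.002, 0, 0, 0, 0, 0, -0.002, 0, 0, 0, 0, 0, -0.002, 0, 0, 0]
  grip: 0.75

```text
t: 23.1
tool_pos: [0.5441, -0.0876, 0.1777]
tool_rot: [-0.559, -3.091, -0.0]
contact_force: [0.1, -0.0, -0.3]
opening: 0.0641
grip_force: 0.0
```

Request:
apply_moves:
  rows: [0, 0, -0.03, 0, 0, 0, 0, 0, -0.08, 0, 0, 0, 0, 0, -0.15, 0, 0, 0, 0, 0, -0.22, 0, 0, 0, 0, 0, -0.3, 0, 0, 0, 0, 0, -0.3, 0, 0, 0, 0, 0, -0.3, 0, 0, 0]

```text
t: 23.8
tool_pos: [0.5446, -0.0878, 0.3599]
tool_rot: [0.559, 3.088, -0.001]
contact_force: [-0.1, -0.2, -1.2]
opening: 0.0641
grip_force: 0.0
```

```bash
python3 - <<'E'
from h import *
o=ctrl.get_obs();print(o["t"],o["contact_force"],o["tool_pos"],o["opening"])
im,P=cloud("scene");x,y,z=P[...,0],P[...,1],P[...,2];h=cv2.cvtColor(im,cv2.COLOR_BGR2HSV)
g=(h[...,0]>40)&(h[...,0]<85)&(h[...,1]>80)&(np.hypot(x-.543,y+.088)<.05)
print(np.round(np.nanpercentile(P[g],[2,50,98],axis=0),3))
cv2.imwrite("pics/end.png",im[0:420])
E
```

```text
23.8 [-0.11910558 -0.1628303  -1.19037519] [ 0.54462616 -0.08779829  0.35993691] 0.06407930911294242
[[ 0.526 -0.103  0.114]
 [ 0.544 -0.089  0.121]
 [ 0.559 -0.074  0.124]]
```

View pics/end.png

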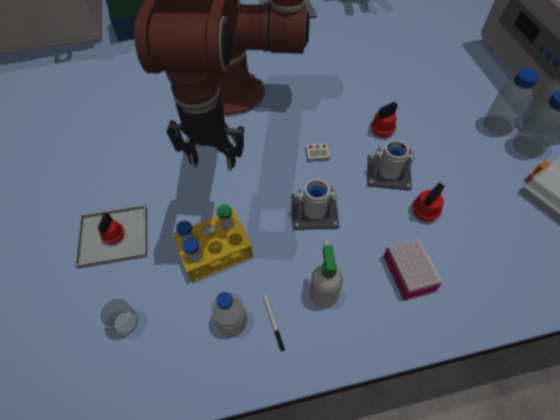

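The green tube is fully home in the rack (pixel (225,212), cap top 0.121 m, the same height as the blue caps). The lid is upright in the tray (110,230), the bucket is seated (392,160), and nothing else has moved.

```bash
python3 -c "
from station import ctrl
print(ctrl.finish_job())"
```

```text
the job is handed in; nothing more can be done
None
```

The job is handed in at about 24 s: the lid was twisted free with the bucket still seated and stands upright in the tray, and the green-capped tube is fully home in the rack at place2; the hand-in returned no verdict.

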